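# Clip the check weight onto the load-cell bar

### The job

Hang the steel check weight on the load-cell stand for its calibration check: take it by its top tab, bring its hook in from the side so that the stand's crossbar lies under the hook's mouth, and press the hook down over the bar until the sprung gate flicks shut behind the bar and the hook sits fully home, with a firm push of 10 to 15 N. Then let go, so that the weight hangs still and upright from the bar. Never load the delicate stand with more than 20 N, and leave the other things on the bench where they are.

Things in the scene. Friction and masses are not known exactly. Their poses are not given: they have to be found in the camera images.
- weight_grip (a point): Centre of the top tab of the loose steel check weight: round weight (48 mm across, 34 high) standing on the bench, with a flat upright snap hook on top, 14 mm thick; 177 mm high in all, 0.19 to 0.37 kg. Tab: 22 mm along x, 14 along y, from 137 to 177 mm above the weight's underside; this point is 158 mm above it, on the axis. z up; the hook lies in the x-z plane, shank at -x, nose at +x.
- hook_seat (a point): On the weight's axis, 32 mm below weight_grip, 126 mm above the underside: where the bar's centre lies when fully home against the hook's inner top. Axes as weight_grip. The hook is open on its +x side from 42 mm (foot) to 102.5 mm (nose and gate) above the underside: the bar goes in there as far as the axis, then up through the gate. Mouth: x = -9 to 9 mm; nose: x = 9 to 16 mm.
- gate (a joint): Angle of the hook's sprung gate, rad: 0 shut, grows as it swings up into the hook, at most 1.55. A small dark bar, 6 mm wide, 5 thick, hinged in the shank 13 mm from the axis, 105 mm above the underside, reaching across the mouth to the nose. Pressing the crossbar through takes a push rising to about 8 to 11 N; it flicks shut once the crossbar is within about 3 mm of the hook's inner top.
- gate_tip (a point): Free end of the gate, 21 mm from its hinge; it moves with the gate.
- stand: Load-cell stand, fixed: aluminium base 110 x 214 x 12 mm, two white tubes 85 mm either side of the middle along y, and on top a plain round steel crossbar, 8 mm thick, along y between two aluminium blocks (free length 130 mm). Origin: centre of the underside; z up. The bar lies straight above the origin; it is sprung, gives 1 mm downward per 12 N, and is stiff sideways.
- bar_mean (a point): Point fixed to the stand, 180 mm above its origin: the middle of the crossbar's height range, NOT its true height. The frame is set by hand and its height is not measured: the bar's centre is anywhere from 160 to 200 mm above the bench. Nothing on the stand is higher than 14 mm above the bar's centre.
- bottle_13: Bystander: small plastic bottle, 40 x 40 x 87 mm, standing; origin at the centre of its underside.
- bottle_08: Bystander: small plastic bottle, 40 x 40 x 87 mm, standing; origin at the centre of its underside.
- beaker: Bystander: glass beaker, 52 mm across, 68 mm high; origin at the centre of its underside.
- tape_roll: Bystander: roll of tape, 52 mm across, 19 mm high, lying; origin at the centre of its underside.
- timer: Bystander: flat bench timer, 62 x 62 x 18 mm; origin at the centre of its underside.
- petri_2: Bystander: petri dish, 62 mm across, 14 mm high; origin at the centre of its underside.
There are look-alikes about, which are no part of the job. What is shaped like the part that bears weight_grip but yellow is not meant.

How it is judged:
By the outcome, as a careful person would: the job done as asked, in the order asked, and still so for the second after the job is handed in, with the robot touching nothing.
It also fails if it takes over 64 s, if anything falls off the work surface, if the arm or the gripper's body presses on something with over 40 N, if the wrist force passes 120 N, or if a joint passes its speed limit or range.

### The arm

A 6-joint arm with a two-finger parallel gripper is mounted at the origin on a cart in front of the work surface, level with it; the furniture and walls round the work are solid. World frame = base frame: x ahead of the robot, y to its left, z up, the work surface at z = 0. Lengths are in m, angles in degrees, forces in N, time in s.
With the tool pointing down it reaches from about 0.325 to 1 m from the base axis. Payload 5.1 kg.
Tool frame: the origin (TCP) lies on the centre line of the jaws, within the pads' length; the fingertips stand 11 mm ahead of it and the grasp point (between the pads) lies 8 mm behind it; z points along the fingers, x is the direction in which the jaws open and shut, and the axes are right-handed (so a half turn about z gives the same grasp; the last joint's range is limited). The gripper opens to 85 mm and grips with 20 to 120 N. Pads are 22 mm wide; open, the fingers measure 114 mm over their backs; the gripper's body (76 mm by 85 mm) begins 54 mm behind the grasp point. The pads swing forward as they close: fully open they stand 13 mm farther back than shut.
Start: joints at [63.564, 7.093, 94.555, -0, 78.352, -4.733], TCP at [0.24, 0.604, 0.242] pointing down, gripper open.
Joint ranges: [-149.61, 149.61], [-58.7, 133.49], [1.44, 155.28], [-77.14, 257.14], [18.33, 153.61], [-166.67, 166.67]. Speed limits (degrees/s): [147.25, 147.25, 180, 180, 180, 180].

### API

Orientations are given as [roll, pitch, yaw] about the fixed x, y, z axes, in that order (R = Rz(yaw) Ry(pitch) Rx(roll)).
In Python, from bench import * gives the robot as it stands. The module is installed in compiled form; this text tells all that it offers.
- The arm moves only by the tool carry_out, never from a script. Its argument "targets" is one flat list of numbers, 7 for each row, row after row: the turn, a rotation vector about the tool's x, y, z in rad, then the shift along the tool's x, y, z in cm, then the finger opening in cm, from 0 to 8.54. In form: [ax, ay, az, x, y, z, grip, ax, ay, az, x, y, z, grip, ...]. A call has 1 to 8 rows; each row is the pose to reach, as a shift and turn from the pose commanded when the call began, along the tool's axes at that moment; what a row does not reach only later rows make up. A row lasts 1/10 s, in which the tool goes at most 50 mm and 8.59 degrees, less where a joint would pass 70% of its speed; a pose out of reach is approached as far as the arm can. A call with a gripper value outside its range is refused whole. The fingers move at their own pace and stop on an object; "force" is the grip in N (left out, the last holds). Time passes only in rows, so rows that repeat a pose let the fingers close. It gives the time, the measured TCP pose, the force and the opening at its end, in the units of the state.
- get_state(): the state, without advancing time (a new reading comes with each control period).
- capture(name): name is "scene" or "side" or "wrist"; returns (picture, depth): 384x512x3 uint8, red, green, blue; 384x512 float32, m along the optical axis (not along the pixel's ray), 0 where there is no reading.
- camera_params(name): a dict with "fx", "fy", "cx", "cy" (pixels), "extrinsics" (4x4, takes a point from camera to world coordinates). Camera axes: x right, y up, looking along -z (the intrinsics and any distortion apply to the point x, -y, -z); pixel columns grow to the right and rows downward; lengths in m; the calibration is good to about 2 mm. A picture is of the moment at which its call begins: read the wrist's pose just before it. camera_params takes no time and is no camera call; for the wrist camera it gives the pose at the moment of the call.
- sign_off(): hands the job in, once; it reports no verdict.
The state is a dict: "t": time; "joint_positions": joint angles; "qvel": joint speeds; "joint_torque": joint torques, N m; "eef_pos": TCP position; "eef_rot": TCP orientation; "contact_force": force on the tool from outside, world axes, zero at the start; "ft_torque": the same for the moment, N m; "finger_gap": finger opening in m.
Only numpy, scipy, OpenCV 4.12 (cv2) and the standard library are available. Lean on these libraries where they do the work, as an engineer would, in place of code of your own. Each camera call takes 0.05 s, during which the arm holds its last target.

## Working session

There is one attempt and no reset: what is moved stays moved. The work goes in short steps, Python scripts to look and compute and a tool call to move; the robot and the scene stay as the last step left them, time stands still between calls to the robot, and variables do not carry over. Pictures are saved under pics/ and viewed, and the job is handed in when it is done.

Besides the shell and the picture viewer there is one more tool, called after "Call:" as a command line: name --argument value ..., lists and objects as JSON in quotes. carry_out: Moves the arm, as the interface text tells. Its arguments: {"type":"object","properties":{"targets":{"type":"array","items":{"type":"number"}},"force":{"type":"number"}},"required":["targets"]}

```bash
mkdir -p pics
cat > h.py <<'E'
from bench import *
import numpy as np, cv2
def save(n,img): cv2.imwrite('pics/'+n+'.png',cv2.cvtColor(img,cv2.COLOR_RGB2BGR))
def world(p,d):
    h,w=d.shape;u,v=np.meshgrid(np.arange(w),np.arange(h))
    X=(u-p['cx'])/p['fx']*d;Y=-(v-p['cy'])/p['fy']*d
    P=np.stack([X,Y,-d,np.ones_like(d)],-1)@np.array(p['extrinsics']).T
    return P[...,:3]
def shot(n,tag):
    p=camera_params(n);im,d=capture(n);save(tag,im);W=world(p,d);W[d==0]=np.nan
    np.savez('pics/'+tag,im=im,d=d,W=W,K=np.array([p['fx'],p['fy'],p['cx'],p['cy']]),E=np.array(p['extrinsics']))
    return im,d,W
E
python3 - <<'E'
from h import *
print(get_state())
for n in ('scene','side','wrist'): shot(n,n+'0'); print(camera_params(n))
E
```

```text
{'t': 0.0, 'joint_positions': array([ 6.35650631e+01,  7.13461439e+00,  9.46333087e+01,  6.29930043e-04,
        7.83526090e+01, -4.73437807e+00]), 'qvel': array([ 0.00024622,  0.02729525,  0.04559836, -0.05260699,  0.06948112,
        0.02613243]), 'joint_torque': array([ 7.77234563e-04, -4.23596871e+01, -3.65462780e+01, -2.96510916e-05,
        6.63799408e-03, -2.65633723e-06]), 'eef_pos': array([0.24012244, 0.60339061, 0.24104834]), 'eef_rot': array([-1.79989437e+02,  1.20069952e-01,  6.82993245e+01]), 'contact_force': array([-0.92801314,  0.44091657,  0.09193019]), 'ft_torque': array([-0.03403543, -0.02444292, -0.086646  ]), 'finger_gap': 0.08537127229852103}
{'fx': 377.1043220676221, 'fy': 377.1043220676221, 'cx': 257.092495753816, 'cy': 189.58008034305448, 'extrinsics': array([[ 0.65306382,  0.40723267, -0.63848978, -0.11994559],
       [-0.75723417,  0.36250363, -0.54331163, -0.67849897],
       [ 0.01020061,  0.83830345,  0.5451085 ,  0.70903345],
       [ 0.        ,  0.        ,  0.        ,  1.        ]])}
{'fx': 411.5380250227443, 'fy': 411.5380250227443, 'cx': 257.5026325212714, 'cy': 191.92519783642123, 'extrinsics': array([[-0.99902932,  0.02768224, -0.0342652 ,  0.51622458],
       [-0.04398379, -0.66953062,  0.74148107,  0.77180224],
       [-0.00241574,  0.74226845,  0.67009829,  0.90901714],
       [ 0.        ,  0.        ,  0.        ,  1.        ]])}
{'fx': 343.02177248611514, 'fy': 343.02177248611514, 'cx': 259.00621040180766, 'cy': 196.35845726260487, 'extrinsics': array([[ 0.37002262, -0.8855681 , -0.28080671,  0.16818948],
       [ 0.92902055,  0.35205777,  0.11391285,  0.6318471 ],
       [-0.00201741, -0.30302554,  0.9529803 ,  0.37308152],
       [ 0.        ,  0.        ,  0.        ,  1.        ]])}
```

View pics/scene0.png

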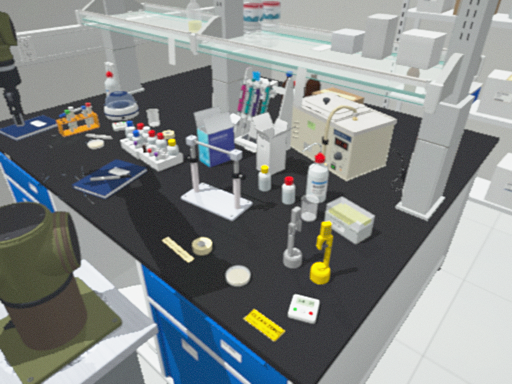

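View pics/side0.png

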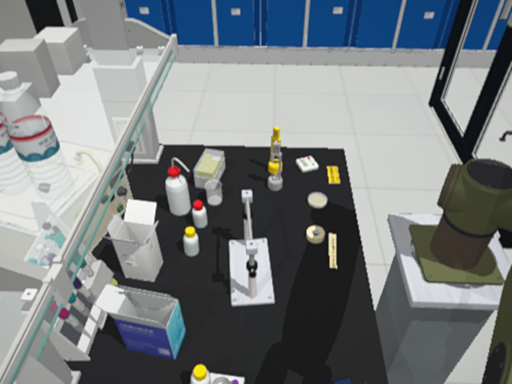

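View pics/wrist0.png

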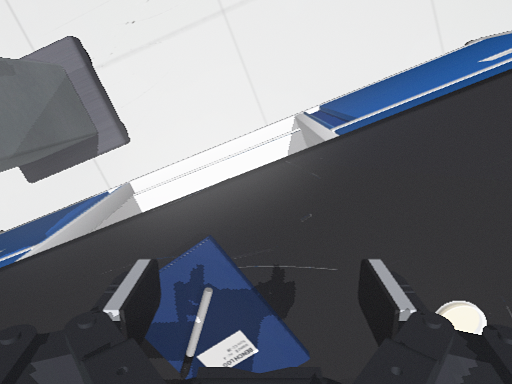

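Candidates: the grey steel weight at scene (293,240) and the yellow look-alike at (322,255). I choose the grey one and check it in a crop.

Run:
```python
from h import *
a=np.load('pics/scene0.npz'); im=a['im']
c1=cv2.resize(im[195:295,260:360],(600,600),interpolation=cv2.INTER_CUBIC)
save('crop1',c1)
b=np.load('pics/side0.npz')['im']
save('crop2',cv2.resize(b[115:215,220:320],(600,600),interpolation=cv2.INTER_CUBIC))
save('crop3',cv2.resize(im[125:225,170:270],(600,600),interpolation=cv2.INTER_CUBIC))
W=a['W']
for (u,v) in [(297,213),(296,222),(293,236),(291,250),(292,262),(325,230),(321,278),(194,143),(215,148),(237,156),(195,185),(237,200)]: print(u,v,W[v,u].round(4),im[v,u])
```

```text
297 213 [ 0.4986 -0.279   0.1687] [114 114 115]
296 222 [ 0.4974 -0.2791  0.1421] [124 126 122]
293 236 [ 0.4901 -0.2784  0.102 ] [112 114 114]
291 250 [ 0.4892 -0.2764  0.055 ] [139 139 139]
292 262 [ 0.488  -0.2832  0.0184] [136 136 135]
325 230 [ 0.4967 -0.3599  0.161 ] [142 129  12]
321 278 [ 0.4879 -0.3717  0.021 ] [193 168  10]
194 143 [0.5539 0.1526 0.1936] [130 133 133]
215 148 [0.5673 0.0733 0.1982] [198 202 202]
237 156 [ 0.5702 -0.0142  0.2011] [143 146 152]
195 185 [0.55   0.1621 0.0382] [187 184 185]
237 200 [ 0.5718 -0.0087  0.0449] [175 170 171]
```

View pics/crop1.png

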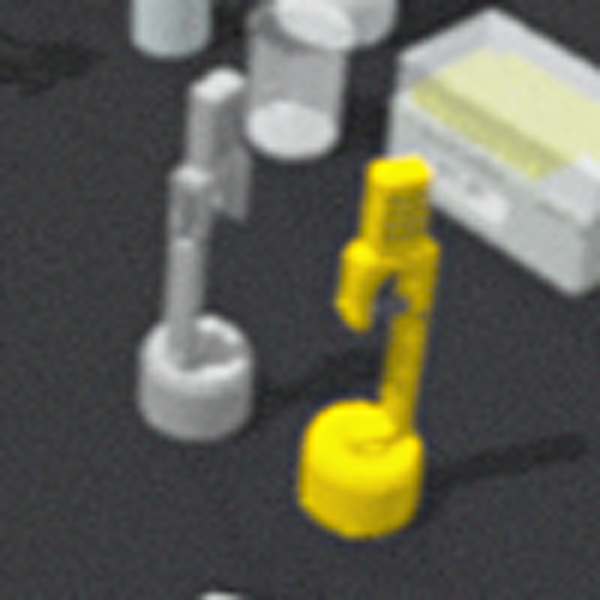

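View pics/crop2.png

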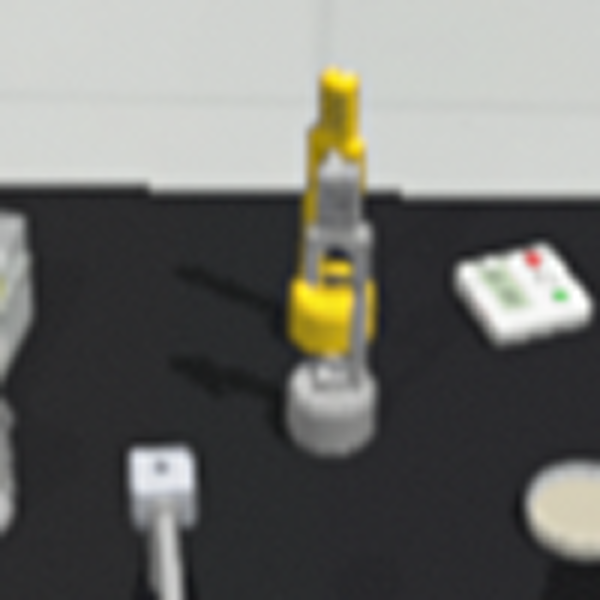

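View pics/crop3.png

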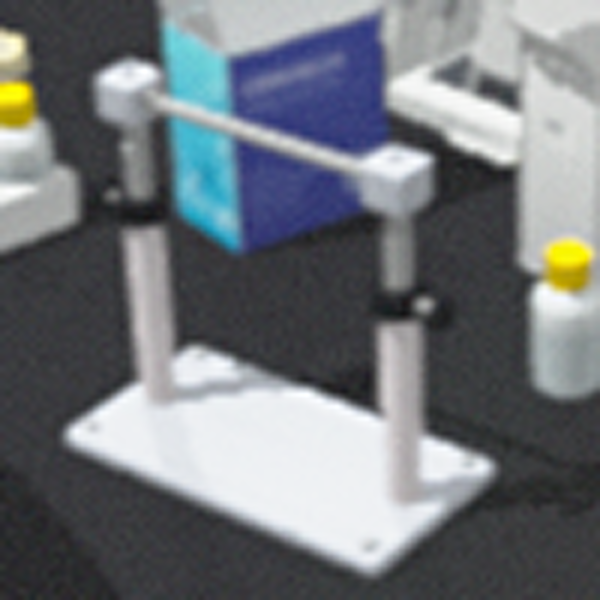

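Run:
```python
from h import *
for n in ('scene0','side0'):
    a=np.load(f'pics/{n}.npz'); W=a['W'];im=a['im'].astype(int)
    m=(W[...,2]>.15)&(W[...,2]<.23)&(abs(W[...,0]-.56)<.06)&(abs(W[...,1]-.07)<.05)
    P=W[m]; print(n,len(P))
    c=np.median(P,0);k=np.polyfit(P[:,1],P[:,0],1);kz=np.polyfit(P[:,1],P[:,2],1);r=P[:,0]-np.polyval(k,P[:,1])
    print('bar',c,k,kz,'std',r.std(),np.std(P[:,2]-np.polyval(kz,P[:,1])))
    mb=(W[...,2]>.17)&(W[...,2]<.23)&(abs(W[...,0]-.56)<.06)&(abs(W[...,1]-.07)<.14)
    P=W[mb];print('range',P.min(0),P.max(0)); 
    for lo,hi in ((-.05,.0),(.14,.2)):
        Q=P[(P[:,1]>lo)&(P[:,1]<hi)];print('blk',Q.min(0),Q.max(0),Q.mean(0),len(Q))
    # tab of grey weight
    g=(abs(W[...,1]+.28)<.035)&(abs(W[...,0]-.495)<.05)
    for z0,z1 in ((.14,.175),(.172,.185),(.04,.1),(.012,.03)):
        Q=W[g&(W[...,2]>z0)&(W[...,2]<z1)];print('w',z0,z1,len(Q),Q.min(0).round(4) if len(Q) else'',Q.max(0).round(4) if len(Q) else '',np.median(Q,0).round(4) if len(Q) else '')
```

```text
scene0 69
bar [0.56743881 0.06797466 0.19967188] [-0.11692747  0.57549774] [0.00152856 0.19885814] std 0.0020684181812507417 0.0019441091467261502
range [ 0.54180254 -0.01750075  0.17010732] [0.59243073 0.1796411  0.2118841 ]
blk [ 0.56403973 -0.01750075  0.17010732] [ 5.92430734e-01 -1.82944116e-04  2.11356853e-01] [ 0.57495122 -0.00944408  0.19709117] 98
blk [0.54180254 0.14112944 0.17085266] [0.57078629 0.1796411  0.21069973] [0.55317899 0.16054866 0.19841632] 112
w 0.14 0.175 118 [ 0.4942 -0.2803  0.1404] [ 0.5163 -0.2648  0.175 ] [ 0.4983 -0.2771  0.1604]
w 0.172 0.185 32 [ 0.4944 -0.2803  0.1722] [ 0.5131 -0.2659  0.1767] [ 0.5033 -0.2729  0.1738]
w 0.04 0.1 106 [ 0.4873 -0.2797  0.0402] [ 0.5113 -0.2644  0.0991] [ 0.4896 -0.2742  0.0693]
w 0.012 0.03 106 [ 0.481  -0.2985  0.012 ] [ 0.521  -0.2539  0.0298] [ 0.4886 -0.2853  0.0225]
side0 101
bar [0.57102907 0.07180217 0.20094255] [-0.12331242  0.58000186] [-0.00407737  0.201118  ] std 0.00234739241511302 0.0016377971836957909
range [ 0.54517357 -0.01266957  0.17061954] [0.5917276  0.18424902 0.21364451]
blk [ 0.5685187  -0.01266957  0.20767429] [ 5.91727604e-01 -1.90348933e-05  2.13058209e-01] [ 0.5793065  -0.00500147  0.20977108] 28
blk [0.54517357 0.14152448 0.17096166] [0.57299521 0.18424902 0.21364451] [0.55841203 0.17315511 0.20254146] 192
w 0.14 0.175 69 [ 0.4967 -0.2744  0.1423] [ 0.5162 -0.2592  0.1748] [ 0.5066 -0.2636  0.1584]
w 0.172 0.185 20 [ 0.4977 -0.2744  0.1723] [ 0.5162 -0.2617  0.1782] [ 0.507  -0.2666  0.1747]
w 0.04 0.1 49 [ 0.4901 -0.2736  0.0402] [ 0.5132 -0.2587  0.0998] [ 0.4947 -0.263   0.06  ]
w 0.012 0.03 60 [ 0.4831 -0.2736  0.0122] [ 0.5295 -0.2451  0.0298] [ 0.5091 -0.2517  0.0223]
```

```bash
cat >> h.py <<'E'
from scipy.spatial.transform import Rotation as R
def rel(p0,yaw0,targets):
    R0=R.from_euler('xyz',[180,0,yaw0],degrees=True)
    for p,y in targets:
        R1=R.from_euler('xyz',[180,0,y],degrees=True)
        print((R0.inv()*R1).as_rotvec().round(4),(R0.inv().apply(np.array(p)-p0)*100).round(2))
E
python3 - <<'E'
from h import *
rel([.24,.604,.242],68.3,[([.28,.45,.38],50),([.40,.1,.40],20),([.505,-.265,.33],2)])
E
```

```text
[ 0.     -0.      0.3194] [-12.83   9.41 -13.8 ]
[ 0.    -0.     0.843] [-40.91  33.5  -15.8 ]
[-0.     -0.      1.1572] [-70.94  56.75  -8.8 ]
```

Call:
carry_out --targets '[0,0,0.3,-12.83,9.41,-13.8,8,0,0,0.3,-12.83,9.41,-13.8,8,0,0,0.3,-12.83,9.41,-13.8,8,0,0,0.3,-12.83,9.41,-13.8,8,0,0,0.3,-12.83,9.41,-13.8,8,0,0,0.84,-40.9,33.5,-15.8,8,0,0,0.84,-40.9,33.5,-15.8,8,0,0,0.84,-40.9,33.5,-15.8,8]'

```text
t: 0.95
eef_pos: [0.3288, 0.307, 0.3872]
eef_rot: [180.0, 0.1, 25.1]
contact_force: [0.6, -0.2, 0.6]
finger_gap: 0.0798
```

Run:
```python
from h import *
s=get_state();print(s['eef_pos'],s['eef_rot'])
rel(s['eef_pos'],s['eef_rot'][2],[([.505,-.265,.33],2)])
```

```text
[0.3288208  0.30703861 0.38716518] [1.79988527e+02 9.08761518e-02 2.50727461e+01]
[-0.     -0.      0.4027] [-8.28 59.28  5.72]
```

Call:
carry_out --targets '[0,0,0.4,-8.3,59.3,5.7,8,0,0,0.4,-8.3,59.3,5.7,8,0,0,0.4,-8.3,59.3,5.7,8,0,0,0.4,-8.3,59.3,5.7,8,0,0,0.4,-8.3,59.3,5.7,8,0,0,0.4,-8.3,59.3,5.7,8,0,0,0.4,-8.3,59.3,5.7,8,0,0,0.4,-8.3,59.3,5.7,8]'

```text
t: 1.75
eef_pos: [0.4479, -0.0736, 0.3492]
eef_rot: [-179.9, 0.0, 2.4]
contact_force: [0.8, 1.1, -0.0]
finger_gap: 0.0797
```

Run:
```python
from h import *
s=get_state();print(s['eef_pos'],s['eef_rot'])
rel(s['eef_pos'],s['eef_rot'][2],[([.505,-.265,.30],2)])
```

```text
[ 0.44792091 -0.07362403  0.34916719] [-1.79948753e+02  4.58443275e-02  2.39917136e+00]
[ 0.    -0.     0.007] [ 4.9  19.36  4.92]
```

Call:
carry_out --targets '[0,0,0,4.9,19.3,4.9,8,0,0,0,4.9,19.3,4.9,8,0,0,0,4.9,19.3,4.9,8,0,0,0,4.9,19.3,4.9,8,0,0,0,4.9,19.3,4.9,8,0,0,0,4.9,19.3,4.9,8]'

```text
t: 2.35
eef_pos: [0.5046, -0.2631, 0.2989]
eef_rot: [-179.8, 0.2, 2.3]
contact_force: [-0.0, 0.5, -0.2]
finger_gap: 0.0802
```

Run:
```python
from h import *
s=get_state();print(s['eef_pos'],s['eef_rot'],s['contact_force'],abs(s['qvel']).max())
im,d,W=shot('wrist','wrist1')
for n in ('wrist1',):
    g=(abs(W[...,1]+.27)<.04)&(abs(W[...,0]-.505)<.05)
    for z0,z1 in ((.14,.17),(.170,.185),(.025,.04)):
        Q=W[g&(W[...,2]>z0)&(W[...,2]<z1)];print('w',z0,z1,len(Q),Q.min(0).round(4) if len(Q) else'',Q.max(0).round(4) if len(Q) else '',np.median(Q,0).round(4) if len(Q) else '')
    Q=W[g&(W[...,2]>.171)&(W[...,2]<.185)][:,:2].astype(np.float32)
    print(cv2.minAreaRect(Q*1000), Q.mean(0))
```

```text
[ 0.50457231 -0.26310852  0.29893262] [-179.82684328    0.19712497    2.30590885] [-0.00518414  0.46214381 -0.18550621] 2.966549213712292
w 0.14 0.17 250 [ 0.4927 -0.2743  0.14  ] [ 0.52   -0.2632  0.17  ] [ 0.5065 -0.2643  0.1562]
w 0.17 0.185 499 [ 0.4957 -0.2785  0.17  ] [ 0.5178 -0.2634  0.1788] [ 0.5067 -0.2696  0.1767]
w 0.025 0.04 775 [ 0.4835 -0.2882  0.025 ] [ 0.5301 -0.2476  0.04  ] [ 0.5101 -0.2624  0.034 ]
((506.6507873535156, -271.0101013183594), (14.40029239654541, 21.933839797973633), 86.14897918701172) [ 0.5066144 -0.2699893]
```

View pics/wrist1.png

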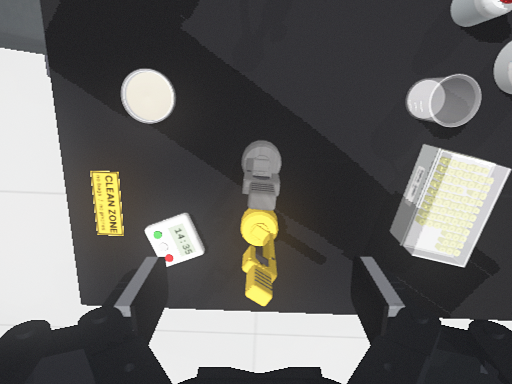

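Run:
```python
from h import *
a=np.load('pics/wrist1.npz');W=a['W'];im=a['im']
save('crop4',cv2.resize(im[130:230,210:320],(770,700),interpolation=cv2.INTER_CUBIC))
g=(abs(W[...,1]+.27)<.04)&(abs(W[...,0]-.505)<.05)
Q=W[g&(W[...,2]>.14)&(W[...,2]<.168)]
k=np.polyfit(Q[:,0],Q[:,1],1);r=Q[:,1]-np.polyval(k,Q[:,0]);ok=abs(r)<.002
k=np.polyfit(Q[ok,0],Q[ok,1],1);print('face yaw',np.degrees(np.arctan(k[0])),np.polyval(k,.5066),len(Q),ok.sum())
print(np.percentile(Q[ok],[3,97],axis=0))
# base circle
Q=W[g&(W[...,2]>.03)&(W[...,2]<.04)][:,:2].astype(np.float32)
print(cv2.minEnclosingCircle(Q*1000))
```

```text
face yaw -2.3797791019658976 -0.2642943798948738 234 223
[[ 0.49670665 -0.26553924  0.14120128]
 [ 0.51664496 -0.26347318  0.16761965]]
((506.7926330566406, -270.5511474609375), 23.238367080688477)
```

View pics/crop4.png

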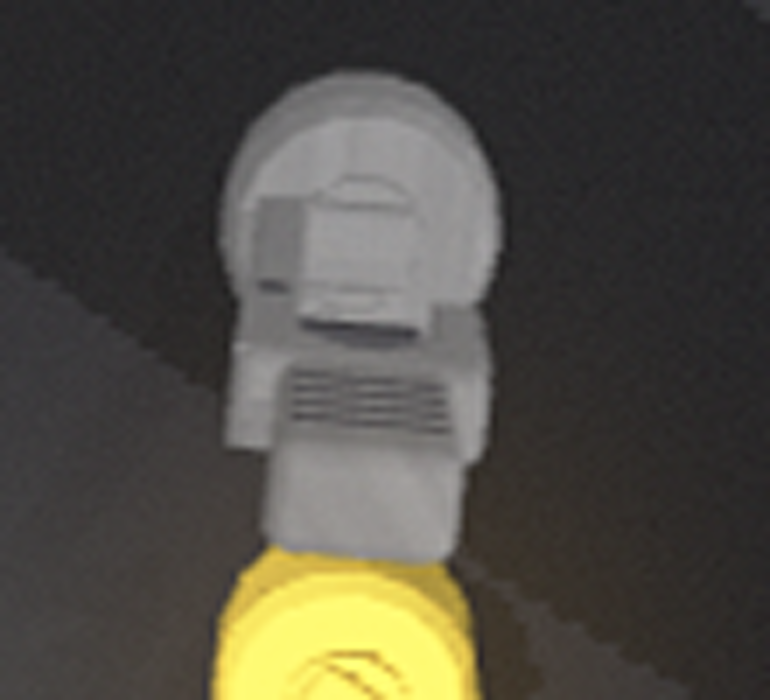

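Run:
```python
from h import *
s=get_state();print(s['eef_pos'],s['eef_rot'],abs(s['qvel']).max())
rel(s['eef_pos'],s['eef_rot'][2],[([.5067,-.271,.22],-3),([.5067,-.271,.153],-3)])
```

```text
[ 0.50471983 -0.26220879  0.30014256] [-1.79882699e+02  1.04839552e-01  2.38360449e+00] 2.203188245788728
[-0.    -0.     0.094] [0.16 0.89 8.01]
[-0.    -0.     0.094] [ 0.16  0.89 14.71]
```

Call:
carry_out --targets '[0,0,0.094,0.16,0.89,4,6,0,0,0.094,0.16,0.89,8,6,0,0,0.094,0.16,0.89,9,6,0,0,0.094,0.16,0.89,9,6,0,0,0.094,0.16,0.89,9,6]'

```text
t: 2.9
eef_pos: [0.5078, -0.2711, 0.214]
eef_rot: [179.9, -0.2, -2.9]
contact_force: [0.4, 0.3, -0.2]
finger_gap: 0.0603
```

Run:
```python
from h import *
for i in range(3):
    s=get_state();print(s['eef_pos'],s['eef_rot'],s['finger_gap'],s['contact_force'])
    im,d,W=shot('wrist','wrist2')
rel(s['eef_pos'],s['eef_rot'][2],[([.5067,-.271,.153],-3)])
g=(abs(W[...,1]+.27)<.02)&(abs(W[...,0]-.505)<.03)
Q=W[g&(W[...,2]>.171)&(W[...,2]<.185)][:,:2].astype(np.float32)
print(cv2.minAreaRect(Q*1000), Q.mean(0),len(Q))
```

```text
[ 0.50778012 -0.27113694  0.21395226] [ 1.79910932e+02 -1.64819091e-01 -2.90891724e+00] 0.06032177333619955 [ 0.39704677  0.33906432 -0.18345118]
[ 0.50810483 -0.27156687  0.21464664] [179.8674779   -0.23357827  -2.92378364] 0.06008459029292897 [0.17482532 0.42448505 0.77946136]
[ 0.50813343 -0.27175772  0.21474683] [179.85793289  -0.24726527  -2.93388227] 0.05958722731191406 [ 0.16631519 -0.76415203 -0.20733931]
[ 0.     -0.      0.0012] [-0.15 -0.07  6.17]
((506.4362487792969, -270.40283203125), (13.677257537841797, 21.498050689697266), 87.93803405761719) [ 0.50659955 -0.26945394] 1000
```

View pics/wrist2.png

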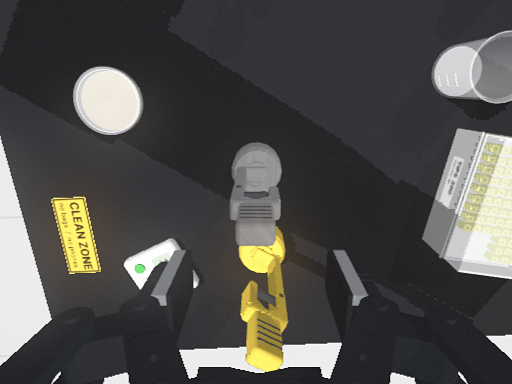

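Call:
carry_out --targets '[0,0,-0.004,-0.15,-0.07,4.5,5.5,0,0,-0.004,-0.15,-0.07,6.1,5.5,0,0,-0.004,-0.15,-0.07,6.1,5.5,0,0,-0.004,-0.15,-0.07,6.1,5.5]'

```text
t: 3.45
eef_pos: [0.5057, -0.2709, 0.1513]
eef_rot: [180.0, -0.0, -2.8]
contact_force: [0.9, 0.0, 0.7]
finger_gap: 0.055
```

Run:
```python
from h import *
s=get_state();print(s['eef_pos'],s['eef_rot'],s['finger_gap'],s['contact_force'])
im,d,W=shot('wrist','wrist3')
```

```text
[ 0.50569925 -0.27089837  0.15134263] [ 1.79985994e+02 -2.63981272e-02 -2.75414824e+00] 0.05501367935452616 [0.86075557 0.02537381 0.74416445]
```

View pics/wrist3.png

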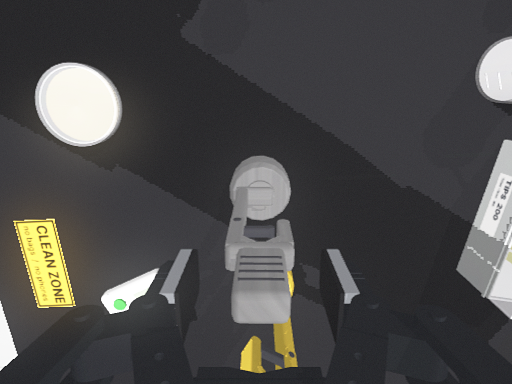

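Call:
carry_out --targets '[0,0,0,0,0,-0.1,4,0,0,0,0,0,-0.1,2.8,0,0,0,0,0,-0.1,1.5,0,0,0,0,0,-0.1,1,0,0,0,0,0,-0.1,1,0,0,0,0,0,-0.1,1]' --force 70

```text
t: 4.1
eef_pos: [0.5062, -0.2713, 0.1531]
eef_rot: [179.9, -0.1, -2.7]
contact_force: [0.6, -0.1, 5.8]
finger_gap: 0.0208
```

Run:
```python
from h import *
s=get_state();print(s['eef_pos'],s['eef_rot'],s['finger_gap'],s['contact_force'])
```

```text
[ 0.50620303 -0.27126288  0.15314985] [ 1.79913424e+02 -1.38046706e-01 -2.74904876e+00] 0.020842355215238778 [ 0.58636365 -0.07324139  5.82080685]
```

Call:
carry_out --targets '[0,0,0,0,0,-2,1,0,0,0,0,0,-6,1,0,0,0,0,0,-11,1,0,0,0,0,0,-13,1,0,0,0,0,0,-13,1,0,0,0,0,0,-13,1]'

```text
t: 4.7
eef_pos: [0.5047, -0.2703, 0.2797]
eef_rot: [-179.9, 0.1, -2.8]
contact_force: [-0.1, 0.4, -2.4]
finger_gap: 0.021
```

Run:
```python
from h import *
s=get_state();print(s['eef_pos'],s['eef_rot'],s['finger_gap'],s['contact_force'])
shot('wrist','wrist4');shot('scene','scene4')
rel(s['eef_pos'],s['eef_rot'][2],[([.48,-.03,.28],6.85),([.48,.083,.28],6.85)])
```

```text
[ 0.50470541 -0.27025217  0.27970643] [-1.79927626e+02  1.21916263e-01 -2.75088015e+00] 0.020954572744260026 [-0.05495681  0.37264508 -2.41907026]
[ 0.      0.     -0.1676] [ -3.62 -23.88  -0.03]
[ 0.      0.     -0.1676] [-4.160e+00 -3.517e+01 -3.000e-02]
```

View pics/wrist4.png

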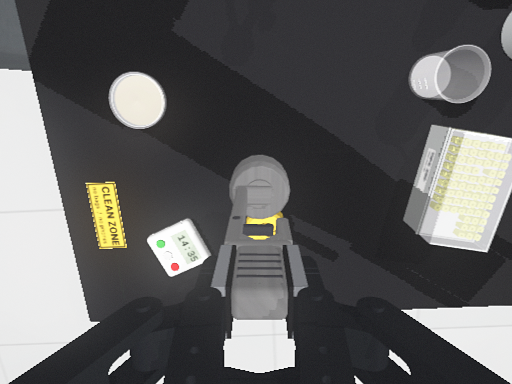

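View pics/scene4.png

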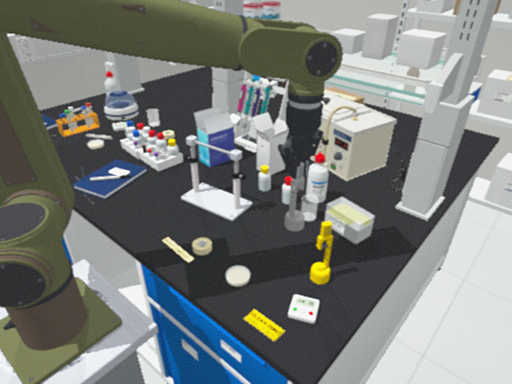

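Call:
carry_out --targets '[0,0,-0.05,-1.5,-4,0,1,0,0,-0.1,-2.5,-8,0,1,0,0,-0.15,-3.6,-12.5,0,1,0,0,-0.168,-4.2,-17,0,1,0,0,-0.168,-4.2,-21.5,0,1,0,0,-0.168,-4.2,-26,0,1,0,0,-0.168,-4.2,-30,0,1,0,0,-0.168,-4.2,-33,0,1]'

```text
t: 5.6
eef_pos: [0.4778, 0.0632, 0.2786]
eef_rot: [-179.9, 0.3, 7.0]
contact_force: [0.9, -1.2, -3.7]
finger_gap: 0.0208
```

Call:
carry_out --targets '[0,0,0,0,-1.5,0,1,0,0,0,0,-2.1,0,1,0,0,0,0,-2.1,0,1,0,0,0,0,-2.1,0,1,0,0,0,0,-2.1,0,1]'

```text
t: 6.1
eef_pos: [0.4767, 0.0809, 0.281]
eef_rot: [180.0, 0.0, 6.8]
contact_force: [-0.1, -0.1, -1.6]
finger_gap: 0.0209
```

Run:
```python
from h import *
s=get_state();print(s['eef_pos'],s['eef_rot'],s['finger_gap'],s['contact_force'])
for n in('wrist','scene','side'):shot(n,n+'5')
```

```text
[0.47669615 0.0809332  0.28104575] [1.79986098e+02 4.18887548e-02 6.79826496e+00] 0.02087992274613905 [-0.08338049 -0.10400912 -1.6169017 ]
```

View pics/wrist5.png

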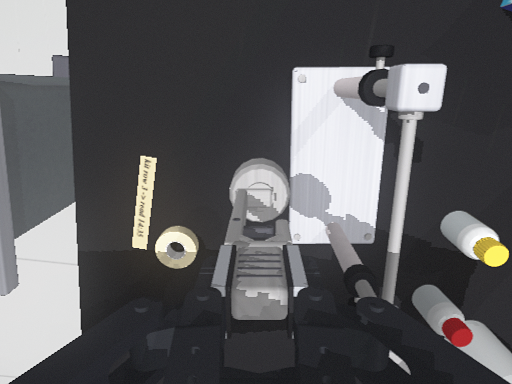

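View pics/side5.png

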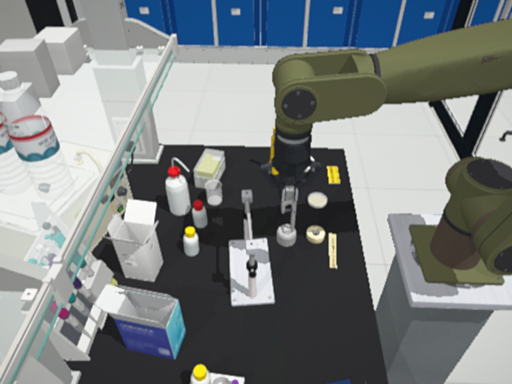

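View pics/scene5.png

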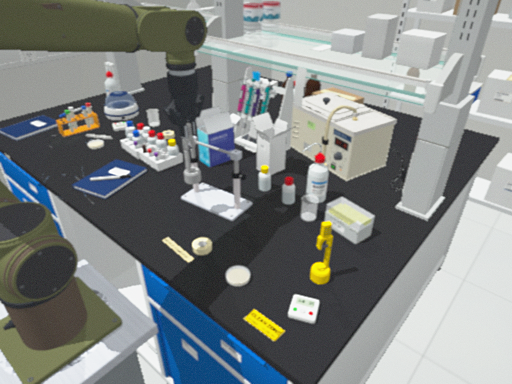

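Run:
```python
from h import *
for n in('wrist5','scene5','side5'):
    W=np.load(f'pics/{n}.npz')['W']
    m=(W[...,2]>.185)&(W[...,2]<.22)&(abs(W[...,0]+.12*W[...,1]-.577)<.012)&(W[...,1]>.02)&(W[...,1]<.14)
    P=W[m]; k=np.polyfit(P[:,1],P[:,0],1)
    xm=P[:,0]-k[0]*(P[:,1]-.081)
    print(n,len(P),k,'x@.081 pct',np.percentile(xm,[3,50,97]),'z top',np.percentile(P[:,2],[50,90,97]),P[:,1].min(),P[:,1].max())
    b=(W[...,2]>.2)&(W[...,2]<.225)&(abs(W[...,0]-.565)<.04)
    for lo,hi in((-.04,.02),(.14,.2)):
        Q=W[b&(W[...,1]>lo)&(W[...,1]<hi)]
        if len(Q): print('blk',len(Q),Q.min(0).round(4),Q.max(0).round(4),np.median(Q,0).round(4))
W=np.load('pics/wrist5.npz')['W']
g=(abs(W[...,1]-.081)<.03)&(abs(W[...,0]-.4767)<.04)&(W[...,2]>.1)
for z0,z1 in((.15,.165),(.22,.27),(.298,.312)):
    Q=W[g&(W[...,2]>z0)&(W[...,2]<z1)];print(z0,len(Q),np.percentile(Q,[2,50,98],axis=0).round(4) if len(Q) else '')
```

```text
wrist5 2142 [-0.12524873  0.57849164] x@.081 pct [0.56544823 0.56802097 0.5725353 ] z top [0.20251968 0.20364627 0.20407278] 0.022266616917320292 0.1399916697640372
blk 3 [ 0.5817 -0.0116  0.2108] [ 0.5828 -0.0096  0.2121] [ 0.5827 -0.0107  0.2117]
blk 2806 [0.5442 0.14   0.2   ] [0.5723 0.1815 0.2143] [0.5574 0.1659 0.2108]
scene5 83 [-0.12716689  0.57649266] x@.081 pct [0.56322629 0.56583008 0.57053641] z top [0.19922888 0.20138343 0.20207128] 0.02036786629301779 0.1392578550870196
blk 66 [ 0.5652 -0.0171  0.2002] [0.5919 0.0159 0.2119] [ 0.574  -0.0056  0.2074]
blk 16 [0.5554 0.145  0.2006] [0.5701 0.1639 0.2099] [0.5646 0.155  0.2038]
side5 119 [-0.12274904  0.57993455] x@.081 pct [0.56618083 0.56995517 0.57363237] z top [0.20113893 0.20306486 0.20375527] 0.02020936594109113 0.13961438451116515
blk 98 [ 0.5678 -0.0117  0.2008] [0.5919 0.0198 0.2137] [0.5788 0.0085 0.2087]
blk 132 [0.5451 0.14   0.2003] [0.5729 0.1832 0.2131] [0.5589 0.1735 0.2094]
0.15 1949 [[0.4556 0.0594 0.1534]
 [0.4801 0.0872 0.1617]
 [0.4985 0.1015 0.1644]]
0.22 1623 [[0.4601 0.078  0.2241]
 [0.4744 0.086  0.2502]
 [0.4912 0.089  0.2691]]
0.298 3883 [[0.4553 0.0716 0.2985]
 [0.4766 0.0854 0.3048]
 [0.4966 0.0935 0.3112]]
```

Call:
carry_out --targets '[0,0,-0.004,3,0.5,0,1,0,0,-0.004,5.5,0.8,0,1,0,0,-0.004,7.5,0.8,0,1,0,0,-0.004,8.6,0.8,0,1,0,0,-0.004,9.1,0.8,0,1,0,0,-0.004,9.1,0.8,0,1,0,0,-0.004,9.1,0.8,0,1]'

```text
t: 6.95
eef_pos: [0.5674, 0.0847, 0.2815]
eef_rot: [180.0, 0.0, 7.1]
contact_force: [-0.3, 0.0, -3.1]
finger_gap: 0.0209
```

Run:
```python
from h import *
s=get_state();print(s['eef_pos'],s['eef_rot'],s['finger_gap'],s['contact_force'])
for n in('wrist','scene','side'):shot(n,n+'6')
im=np.load('pics/wrist6.npz')['im'];save('wc6',cv2.resize(im[60:330,150:400],(740,800))[:600])
im=np.load('pics/scene6.npz')['im'];a=cv2.resize(im[100:220,150:270],(400,400),interpolation=cv2.INTER_CUBIC)
im=np.load('pics/side6.npz')['im'];b=cv2.resize(im[170:300,190:320],(400,400),interpolation=cv2.INTER_CUBIC)
save('sc6',np.hstack([a,b]))
for n in('wrist6','scene6','side6'):
    W=np.load(f'pics/{n}.npz')['W']
    m=(W[...,2]>.185)&(W[...,2]<.21)&(abs(W[...,0]+.124*W[...,1]-.578)<.012)&(abs(W[...,1]-.09)<.05)&(abs(W[...,1]-.09)>.02)
    P=W[m]; k=np.polyfit(P[:,1],P[:,0],1); print(n,len(P),k,np.polyval(k,.09),np.percentile(P[:,2],[50,95]))
    for z0,z1 in((.15,.17),(.285,.32)):
        Q=W[(W[...,2]>z0)&(W[...,2]<z1)&(abs(W[...,1]-.085)<.03)&(abs(W[...,0]-.565)<.03)]
        if len(Q):print(z0,len(Q),np.percentile(Q,[2,50,98],axis=0).round(4))
```

```text
[0.56744588 0.08473484 0.28149581] [1.79998975e+02 2.86634184e-02 7.10771686e+00] 0.020870006834028825 [-0.26063403  0.04221973 -3.11512386]
wrist6 665 [-0.12011484  0.57913554] 0.5683252005329427 [0.20257813 0.20397382]
0.15 1659 [[0.5462 0.0646 0.153 ]
 [0.5746 0.0891 0.1622]
 [0.5896 0.1044 0.1696]]
0.285 7624 [[0.539  0.0762 0.2862]
 [0.5667 0.0916 0.3051]
 [0.5904 0.0991 0.3193]]
scene6 41 [-0.12375426  0.57612249] 0.5649846068848489 [0.19954095 0.20132412]
0.15 116 [[0.543  0.0574 0.151 ]
 [0.5578 0.0723 0.1598]
 [0.5841 0.0948 0.1689]]
0.285 170 [[0.5408 0.0684 0.2857]
 [0.5665 0.0757 0.3018]
 [0.5882 0.0924 0.3189]]
side6 49 [-0.11961085  0.57955102] 0.5687860472901509 [0.20114711 0.2026217 ]
0.15 175 [[0.5468 0.0684 0.1516]
 [0.5732 0.0919 0.1608]
 [0.5891 0.107  0.169 ]]
0.285 247 [[0.5401 0.0796 0.2856]
 [0.5667 0.093  0.3016]
 [0.5925 0.1002 0.3187]]
```

View pics/wc6.png

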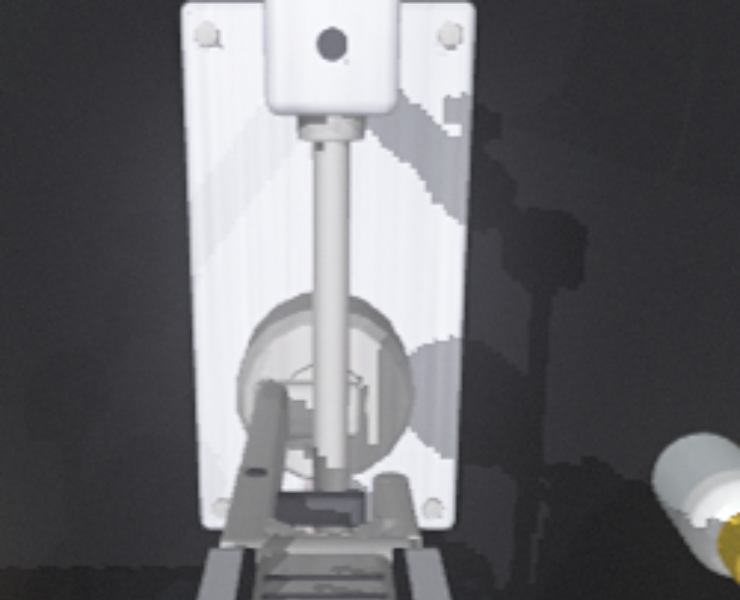

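View pics/sc6.png

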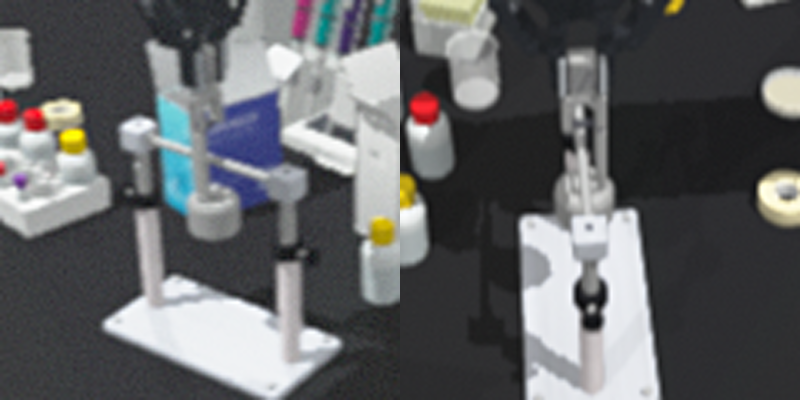

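Call:
carry_out --targets '[0,0,0,0.1,0,0.6,1,0,0,0,0.1,0,1.3,1,0,0,0,0.1,0,2,1,0,0,0,0.1,0,2.4,1,0,0,0,0.1,0,2.4,1,0,0,0,0.1,0,2.4,1]'

```text
t: 7.7
eef_pos: [0.569, 0.0849, 0.2573]
eef_rot: [-180.0, 0.0, 7.1]
contact_force: [-0.1, 0.3, -2.5]
finger_gap: 0.0208
```

Run:
```python
from h import *
for i in range(4):
    s=get_state();print(s['eef_pos'],s['eef_rot'],s['finger_gap'],s['contact_force'])
    shot(['wrist','scene','side','wrist'][i],['wrist','scene','side','wristb'][i]+'7')
im=np.load('pics/wrist7.npz')['im'];save('wc7',cv2.resize(im[60:330,150:400],(740,800))[200:])
```

```text
[0.56896934 0.08491263 0.25731928] [-1.79998882e+02  1.99707722e-02  7.10963691e+00] 0.02076297459273903 [-0.09743134  0.28792457 -2.45116689]
[0.56914756 0.0849098  0.25774484] [ 1.79998363e+02 -2.10417299e-02  7.10552796e+00] 0.02107448702457787 [ 1.16368259 -0.5881109  -1.61868787]
[0.56924094 0.08489291 0.25792732] [ 1.79996153e+02 -3.99002111e-02  7.10454294e+00] 0.021103575567161276 [-0.29392123 -0.27303423 -2.95611109]
[0.569243   0.0848964  0.25797539] [ 1.79996106e+02 -4.46653715e-02  7.10563319e+00] 0.021153563438222216 [ 0.46624229  0.16296913 -2.1472532 ]
```

View pics/wc7.png

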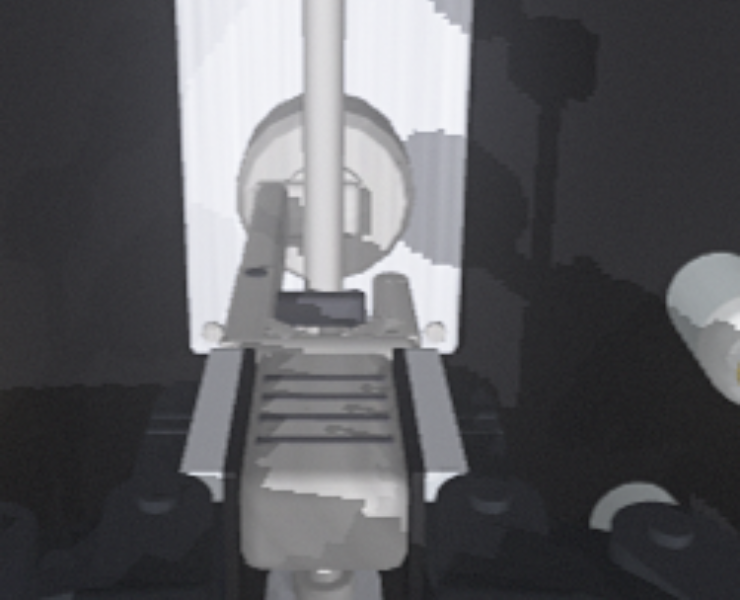

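Call:
carry_out --targets '[0,0,0,-0.05,0,0.2,1,0,0,0,-0.05,0,0.4,1,0,0,0,-0.05,0,0.6,1,0,0,0,-0.05,0,0.6,1]'

```text
t: 8.3
eef_pos: [0.5687, 0.0848, 0.2526]
eef_rot: [180.0, -0.0, 7.1]
contact_force: [-2.5, -0.2, 4.4]
finger_gap: 0.0207
```

Call:
carry_out --targets '[0,0,0,0,0,0.15,1,0,0,0,0,0,0.3,1,0,0,0,0,0,0.3,1]'

```text
t: 8.6
eef_pos: [0.5686, 0.0848, 0.2491]
eef_rot: [180.0, -0.0, 7.1]
contact_force: [-2.9, 0.2, 4.4]
finger_gap: 0.021
```

Call:
carry_out --targets '[0,0,0,0,0,0.15,1,0,0,0,0,0,0.3,1,0,0,0,0,0,0.3,1]'

```text
t: 8.9
eef_pos: [0.569, 0.0848, 0.2464]
eef_rot: [180.0, -0.1, 7.1]
contact_force: [-1.3, -0.4, 5.9]
finger_gap: 0.0212
```

Call:
carry_out --targets '[0,0,0,0,0,0.15,1,0,0,0,0,0,0.3,1,0,0,0,0,0,0.3,1]'

```text
t: 9.2
eef_pos: [0.5691, 0.0848, 0.2437]
eef_rot: [180.0, -0.1, 7.1]
contact_force: [-1.6, -0.7, 6.4]
finger_gap: 0.0209
```

Call:
carry_out --targets '[0,0,0,0,0,0.15,1,0,0,0,0,0,0.3,1,0,0,0,0,0,0.3,1]'

```text
t: 9.5
eef_pos: [0.5685, 0.0848, 0.2401]
eef_rot: [180.0, -0.0, 7.1]
contact_force: [-3.0, -0.0, 4.8]
finger_gap: 0.021
```

Call:
carry_out --targets '[0,0,0,0,0,0.15,1,0,0,0,0,0,0.3,1,0,0,0,0,0,0.3,1]'

```text
t: 9.8
eef_pos: [0.5681, 0.0848, 0.2364]
eef_rot: [180.0, 0.1, 7.1]
contact_force: [-3.2, -0.4, 3.9]
finger_gap: 0.0208
```

Call:
carry_out --targets '[0,0,0,0,0,0.15,1,0,0,0,0,0,0.3,1,0,0,0,0,0,0.3,1]'

```text
t: 10.1
eef_pos: [0.5679, 0.0848, 0.2326]
eef_rot: [-180.0, 0.1, 7.1]
contact_force: [-4.3, -1.4, 1.4]
finger_gap: 0.021
```

Call:
carry_out --targets '[0,0,0,0,0,0.15,1,0,0,0,0,0,0.3,1,0,0,0,0,0,0.3,1]'

```text
t: 10.4
eef_pos: [0.567, 0.0848, 0.2281]
eef_rot: [-180.0, 0.3, 7.1]
contact_force: [0.6, -0.0, -4.5]
finger_gap: 0.0211
```

Call:
carry_out --targets '[0,0,0,0,0,0.1,1,0,0,0,0,0,0.15,1,0,0,0,0,0,0.15,1]'

```text
t: 10.7
eef_pos: [0.5689, 0.0849, 0.2287]
eef_rot: [-180.0, -0.0, 7.1]
contact_force: [-0.6, 0.6, -1.1]
finger_gap: 0.021
```

Call:
carry_out --targets '[0,0,0,0,0,0.05,1,0,0,0,0,0,0.1,1,0,0,0,0,0,0.1,1]'

```text
t: 11.0
eef_pos: [0.5686, 0.0848, 0.228]
eef_rot: [180.0, -0.0, 7.1]
contact_force: [0.6, 0.0, -2.8]
finger_gap: 0.0211
```

Run:
```python
from h import *
for i in range(3):
    s=get_state();print(s['eef_pos'],s['finger_gap'],s['contact_force'])
    shot(['wrist','scene','side'][i],['wrist','scene','side'][i]+'8')
im=np.load('pics/wrist8.npz')['im'];save('wc8',cv2.resize(im[120:270,190:340],(600,600),interpolation=cv2.INTER_CUBIC))
```

```text
[0.56859709 0.08484889 0.2280263 ] 0.021101029008933625 [ 0.57498261  0.02180353 -2.84893185]
[0.56859635 0.08483353 0.22806286] 0.021353042355894896 [-0.8263825  -0.24810046 -2.75795343]
[0.56856977 0.08483852 0.2280674 ] 0.02113360577215715 [-0.77700651  0.64173255 -2.40719407]
```

View pics/wc8.png

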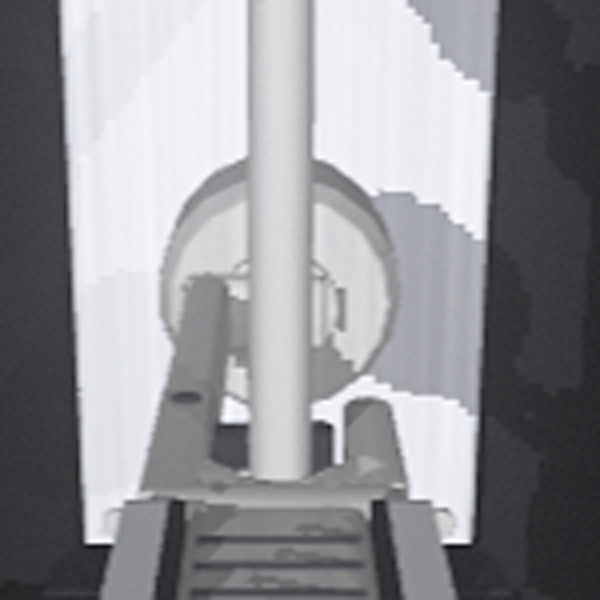

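The wrist view shows the bar well up inside the hook and the dark gate lying across the mouth under it (crop ~(275,445)), so the gate is shut. Now I press fully home.

Call:
carry_out --targets '[0,0,0,0,0,0.05,1,0,0,0,0,0,0.1,1,0,0,0,0,0,0.1,1]'

```text
t: 11.45
eef_pos: [0.5684, 0.0848, 0.2269]
eef_rot: [-180.0, 0.0, 7.1]
contact_force: [0.5, -0.6, -3.2]
finger_gap: 0.0205
```

Call:
carry_out --targets '[0,0,0,0,0,0.05,1,0,0,0,0,0,0.08,1,0,0,0,0,0,0.08,1]'

```text
t: 11.75
eef_pos: [0.5685, 0.0848, 0.2263]
eef_rot: [180.0, -0.0, 7.1]
contact_force: [-0.5, 0.0, -2.1]
finger_gap: 0.021
```

Call:
carry_out --targets '[0,0,0,0,0,0.04,1,0,0,0,0,0,0.06,1,0,0,0,0,0,0.06,1]'

```text
t: 12.05
eef_pos: [0.5686, 0.0848, 0.226]
eef_rot: [180.0, -0.0, 7.1]
contact_force: [-1.3, 0.4, -0.0]
finger_gap: 0.0212
```

Call:
carry_out --targets '[0,0,0,0,0,0.04,1,0,0,0,0,0,0.06,1,0,0,0,0,0,0.06,1]'

```text
t: 12.35
eef_pos: [0.5686, 0.0848, 0.2257]
eef_rot: [180.0, -0.0, 7.1]
contact_force: [-1.5, 0.5, 3.3]
finger_gap: 0.0211
```

Call:
carry_out --targets '[0,0,0,0,0,0.04,1,0,0,0,0,0,0.07,1,0,0,0,0,0,0.07,1]'

```text
t: 12.65
eef_pos: [0.5687, 0.0848, 0.2254]
eef_rot: [180.0, -0.0, 7.1]
contact_force: [-3.4, -0.4, 6.5]
finger_gap: 0.021
```

Run:
```python
from h import *
for i in range(3):
    s=get_state();print(s['eef_pos'],s['contact_force']); capture('side')
```

```text
[0.56866277 0.08484779 0.22539759] [-3.41206573 -0.35550881  6.48963689]
[0.5686771  0.08483143 0.22541427] [-3.78289403 -1.60776203  6.47052643]
[0.5686784  0.08484271 0.22540699] [-2.99537799  0.32175312  6.12130229]
```

Call:
carry_out --targets '[0,0,0,-0.03,0,0.03,1,0,0,0,-0.05,0,0.06,1,0,0,0,-0.05,0,0.06,1]'

```text
t: 13.1
eef_pos: [0.5686, 0.0848, 0.2253]
eef_rot: [180.0, -0.1, 7.1]
contact_force: [-2.1, 0.4, 7.3]
finger_gap: 0.021
```

Run:
```python
from h import *
for i in range(3):
    s=get_state();print(s['eef_pos'],s['contact_force']); capture('side')
```

```text
[0.56858758 0.0848353  0.2253003 ] [-2.11054371  0.43393539  7.28015191]
[0.56860356 0.08481912 0.22529939] [-2.52149261 -0.28982048  6.98272817]
[0.56860095 0.08484811 0.22530275] [-3.40493979 -0.51935056  6.31192712]
```

Call:
carry_out --targets '[0,0,0,-0.02,0,0.04,1,0,0,0,-0.03,0,0.07,1,0,0,0,-0.03,0,0.07,1]'

```text
t: 13.55
eef_pos: [0.5686, 0.0848, 0.2252]
eef_rot: [180.0, -0.2, 7.1]
contact_force: [-2.9, 0.5, 7.8]
finger_gap: 0.0211
```

Run:
```python
from h import *
for i in range(3):
    s=get_state();print(s['eef_pos'],s['contact_force']); capture('side')
```

```text
[0.56858548 0.08481569 0.22516579] [-2.86393153  0.5142427   7.8337222 ]
[0.56856714 0.08483388 0.22513819] [-3.0764331  -0.34710875  7.50366741]
[0.5685779  0.08483686 0.22515458] [-3.1985725   0.45340473  7.66498096]
```

Call:
carry_out --targets '[0,0,0,0,0,0.04,1,0,0,0,0,0,0.08,1,0,0,0,0,0,0.08,1]'

```text
t: 14.0
eef_pos: [0.5686, 0.0848, 0.2249]
eef_rot: [180.0, -0.2, 7.1]
contact_force: [-5.0, -0.3, 10.9]
finger_gap: 0.021
```

Run:
```python
from h import *
for i in range(3):
    s=get_state();print(s['eef_pos'],s['eef_rot'],s['contact_force']); capture('side')
```

```text
[0.56859858 0.08483862 0.22494641] [ 1.79990898e+02 -1.77896545e-01  7.10656600e+00] [-4.97052674 -0.25881957 10.85563562]
[0.56861862 0.08483336 0.22495785] [179.99195821  -0.18113218   7.10528308] [-4.41357012 -0.67915912 10.58564197]
[0.56861327 0.08485752 0.22497798] [179.99083346  -0.18224355   7.11086585] [-5.01913291  0.36642114 10.68101558]
```

Run:
```python
from h import *
shot('wrist','wrist9');im=np.load('pics/wrist9.npz')['im'];save('wc9',cv2.resize(im[120:270,190:340],(600,600),interpolation=cv2.INTER_CUBIC))
```

```text
(no output)
```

View pics/wc9.png

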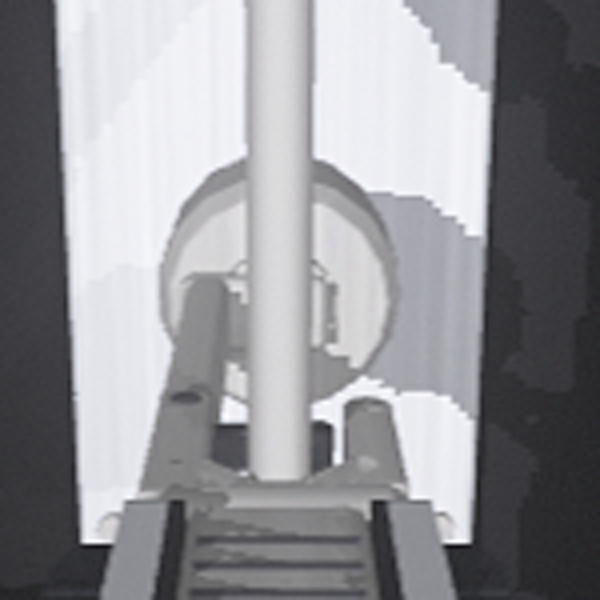

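Call:
carry_out --targets '[0,0,0,0,0,-0.06,1,0,0,0,-0.03,0,-0.12,1,0,0,0,-0.03,0,-0.16,1,0,0,0,-0.03,0,-0.16,1]'

```text
t: 14.6
eef_pos: [0.5685, 0.0848, 0.2254]
eef_rot: [180.0, -0.2, 7.1]
contact_force: [-1.3, -0.3, 6.0]
finger_gap: 0.0212
```

Call:
carry_out --targets '[0,0,0,0,0,-0.05,1,0,0,0,0,0,-0.1,1,0,0,0,0,0,-0.1,1]'

```text
t: 14.9
eef_pos: [0.5684, 0.0848, 0.2256]
eef_rot: [180.0, -0.2, 7.1]
contact_force: [2.3, 0.5, 4.3]
finger_gap: 0.0208
```

Run:
```python
from h import *
for i in range(2):
    s=get_state();print(s['eef_pos'],s['eef_rot'],s['contact_force']); capture('side')
```

```text
[0.5683882  0.08479052 0.22555085] [ 1.79996748e+02 -1.75989179e-01  7.10220601e+00] [2.34665537 0.51479594 4.33308931]
[0.56839456 0.08478142 0.22557747] [ 1.79997331e+02 -1.74361425e-01  7.09942604e+00] [2.12446069 0.80239828 5.36409987]
```

Call:
carry_out --targets '[0,0,0,0.03,0,-0.05,1,0,0,0,0.03,0,-0.09,1,0,0,0,0.03,0,-0.09,1]'

```text
t: 15.3
eef_pos: [0.5678, 0.0847, 0.2257]
eef_rot: [180.0, -0.0, 7.1]
contact_force: [2.6, 0.5, 2.7]
finger_gap: 0.021
```

Run:
```python
from h import *
for i in range(2):
    s=get_state();print(s['eef_pos'],s['eef_rot'],s['contact_force']); capture('side')
```

```text
[0.56778355 0.08468842 0.22565733] [ 1.79995370e+02 -8.95826815e-03  7.10148074e+00] [2.55326391 0.48495307 2.65468134]
[0.56776793 0.08469019 0.22561393] [ 1.79996225e+02 -5.05588012e-03  7.10421957e+00] [3.55009193 0.59304445 3.56898261]
```

Call:
carry_out --targets '[0,0,0,0.04,0,-0.03,1,0,0,0,0.06,0,-0.06,1,0,0,0,0.06,0,-0.06,1]'

```text
t: 15.7
eef_pos: [0.5679, 0.0847, 0.2258]
eef_rot: [180.0, 0.1, 7.1]
contact_force: [0.3, -0.8, 2.5]
finger_gap: 0.0207
```

Run:
```python
from h import *
for i in range(2):
    s=get_state();print(s['eef_pos'],s['eef_rot'],s['contact_force']); capture('side')
```

```text
[0.56785814 0.08470795 0.22579185] [1.79996353e+02 8.44662022e-02 7.10407005e+00] [ 0.27189364 -0.84596184  2.51336906]
[0.56786653 0.08474072 0.22580278] [1.79998638e+02 8.45104148e-02 7.10495767e+00] [ 0.79370865 -0.3575784   2.18408277]
```

Call:
carry_out --targets '[0,0,0,0,0,-0.03,1,0,0,0,0,0,-0.03,1,0,0,0,0,0,-0.03,2.3,0,0,0,0,0,-0.03,2.6,0,0,0,0,0,-0.03,3.2,0,0,0,0,0,-0.03,4.5,0,0,0,0,0,-0.03,4.5]' --force 20

```text
t: 16.5
eef_pos: [0.5682, 0.0848, 0.2266]
eef_rot: [-180.0, 0.0, 7.1]
contact_force: [-0.1, 0.6, -0.0]
finger_gap: 0.0449
```

Run:
```python
from h import *
s=get_state();print(s['eef_pos'],s['finger_gap'],s['contact_force'])
shot('wrist','wrist10');im=np.load('pics/wrist10.npz')['im'];save('wc10',cv2.resize(im[120:330,160:370],(600,600),interpolation=cv2.INTER_CUBIC))
```

```text
[0.5682451  0.08482404 0.22655312] 0.044948497116667735 [-0.13394352  0.58990569 -0.03825654]
```

View pics/wc10.png

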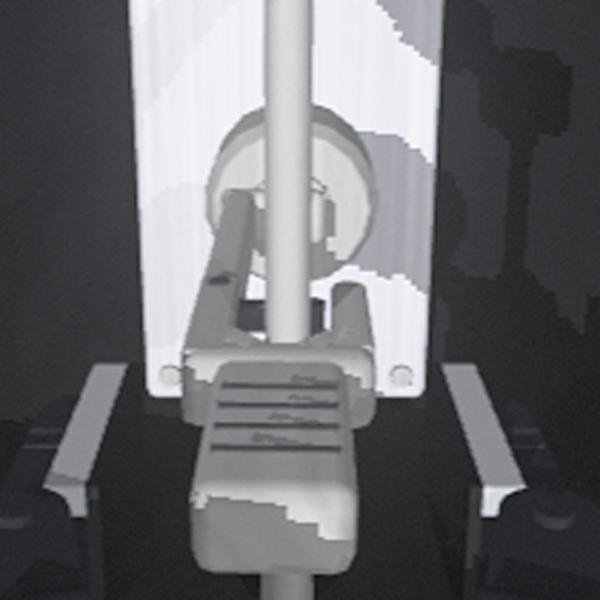

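The weight is released and hangs on the bar with the gate shut. I'll retreat straight up, clear of it.

Call:
carry_out --targets '[0,0,0,0,0,-1.5,4.5,0,0,0,0,0,-4,4.5,0,0,0,0,0,-8,4.5,0,0,0,0,0,-11,4.5,0,0,0,0,0,-12,4.5,0,0,0,0,0,-12,4.5]'

```text
t: 17.15
eef_pos: [0.5691, 0.0849, 0.3494]
eef_rot: [180.0, -0.3, 7.1]
contact_force: [-0.6, 0.3, -0.6]
finger_gap: 0.0446
```

Run:
```python
from h import *
s=get_state();print(s['eef_pos'],s['finger_gap'],s['contact_force'])
for t in 'ab':
  for n in('scene','side','wrist'):
    im,d,W=shot(n,n+'11'+t)
    for z0,z1 in((.09,.112),(.23,.255)):
        Q=W[(W[...,2]>z0)&(W[...,2]<z1)&(abs(W[...,1]-.085)<.035)&(abs(W[...,0]-.567)<.035)]
        if len(Q):print(t,n,z0,len(Q),np.percentile(Q,[2,50,98],axis=0).round(4).tolist())
im=np.load('pics/scene11b.npz')['im'];a=cv2.resize(im[100:220,150:270],(400,400),interpolation=cv2.INTER_CUBIC)
im=np.load('pics/side11b.npz')['im'];b=cv2.resize(im[170:300,190:320],(400,400),interpolation=cv2.INTER_CUBIC)
save('sc11',np.hstack([a,b]))
```

```text
[0.56906733 0.0848677  0.34943043] 0.04461695541776736 [-0.57553911  0.25281211 -0.56664595]
a scene 0.09 125 [[0.5461, 0.0589, 0.0907], [0.5587, 0.0727, 0.1025], [0.587, 0.0937, 0.1116]]
a scene 0.23 54 [[0.5546, 0.0738, 0.2305], [0.5618, 0.0781, 0.2421], [0.5761, 0.087, 0.2483]]
a side 0.09 89 [[0.547, 0.0725, 0.0902], [0.5833, 0.0927, 0.1032], [0.593, 0.1093, 0.1094]]
a side 0.23 87 [[0.5576, 0.0787, 0.2306], [0.5677, 0.0906, 0.245], [0.577, 0.0936, 0.25]]
a wrist 0.09 669 [[0.5479, 0.0713, 0.0947], [0.5774, 0.0926, 0.1066], [0.5918, 0.1061, 0.1104]]
a wrist 0.23 751 [[0.5571, 0.0783, 0.2315], [0.5674, 0.0874, 0.2493], [0.5777, 0.0919, 0.251]]
b scene 0.09 122 [[0.5448, 0.0585, 0.0908], [0.5576, 0.0724, 0.1026], [0.5863, 0.0941, 0.1112]]
b scene 0.23 53 [[0.5542, 0.0727, 0.231], [0.5616, 0.0779, 0.242], [0.5749, 0.0894, 0.2487]]
b side 0.09 84 [[0.5469, 0.0721, 0.0901], [0.5826, 0.0935, 0.1033], [0.5929, 0.1079, 0.1095]]
b side 0.23 86 [[0.5583, 0.0797, 0.2306], [0.5676, 0.0905, 0.2453], [0.5771, 0.0936, 0.2496]]
b wrist 0.09 678 [[0.5475, 0.0711, 0.0939], [0.5771, 0.0926, 0.1067], [0.5916, 0.1063, 0.1101]]
b wrist 0.23 766 [[0.5573, 0.0781, 0.231], [0.5675, 0.0875, 0.2493], [0.5778, 0.092, 0.2511]]
```

View pics/sc11.png

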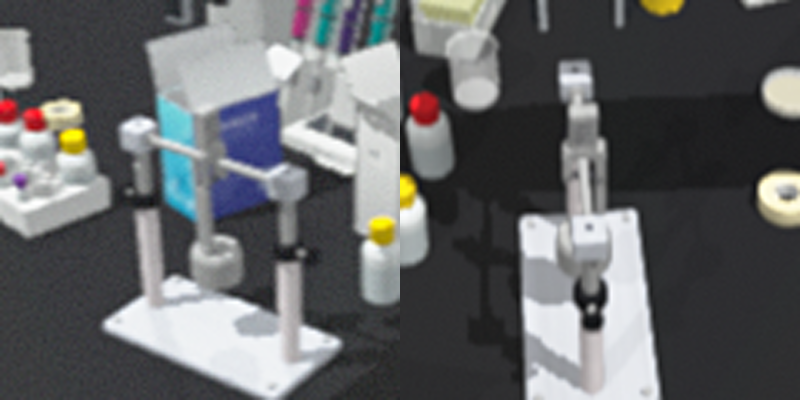

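View pics/wrist11b.png

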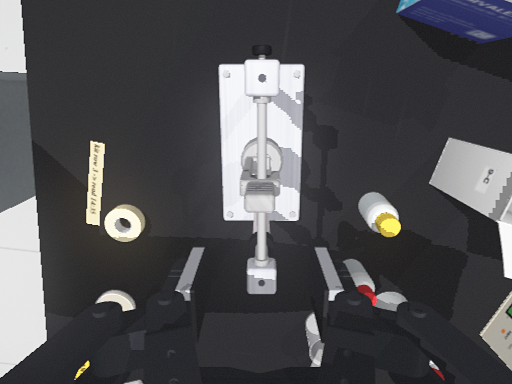

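View pics/scene11b.png

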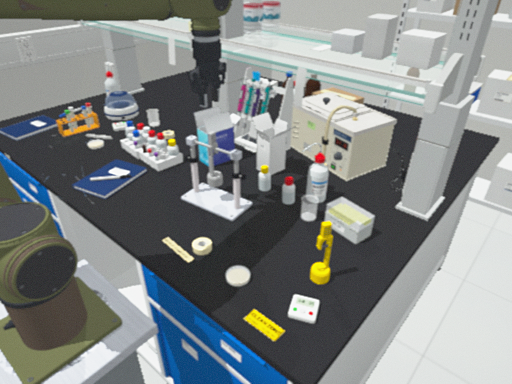

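Call:
carry_out --targets '[0,0,0,0,0,0,4.5,0,0,0,0,0,0,4.5,0,0,0,0,0,0,4.5,0,0,0,0,0,0,4.5,0,0,0,0,0,0,4.5,0,0,0,0,0,0,4.5]'

```text
t: 18.05
eef_pos: [0.5683, 0.0848, 0.3467]
eef_rot: [180.0, -0.0, 7.1]
contact_force: [0.6, -0.1, 0.9]
finger_gap: 0.0451
```

Run:
```python
from h import *
im,d,W=shot('wrist','wrist12')
for z0,z1 in((.09,.112),(.23,.255)):
    Q=W[(W[...,2]>z0)&(W[...,2]<z1)&(abs(W[...,1]-.085)<.035)&(abs(W[...,0]-.567)<.035)]
    print(np.percentile(Q,[2,50,98],axis=0).round(4).tolist())
print(sign_off())
```

```text
[[0.5481, 0.0722, 0.095], [0.578, 0.0926, 0.1067], [0.5922, 0.1065, 0.1103]]
[[0.5571, 0.0783, 0.2309], [0.5674, 0.0875, 0.2492], [0.5776, 0.092, 0.2509]]
the job is handed in; nothing more can be done
None
```

The grey steel check weight now hangs on the crossbar with its gate shut, and I handed the job in at about 18 s. I gripped it by the top tab, brought the hook in from the side under the bar, and pressed it down through the gate. I then pushed it home, eased the load off, let go and moved straight up.

- **Push:** the wrist force read about 10.7 N upward at the final push. Adding the weight's roughly 2.5 N, the stand carried about 13 N vertically, or about 14 N including a 5 N sideways pull along x. No force I read put the stand near its 20 N limit, though I only read forces at the end of each move.
- **Gate:** it showed as a dark bar lying closed under the crossbar, in the wrist pictures both before and after release.
- **Fully home:** the top of the tab sits at about z = 0.250 m, within a millimetre of where it should be if the hook is fully home on a bar at about 0.1985 m.
- **Still and upright:** the tab and base positions stayed within about 1 mm over roughly a second. The base reads 2–3 mm further along x than the tab, which could be a tilt of under 1° or measurement error.
- **Bystanders:** the last picture shows no visible change in the other bench items, and the fingers are well clear of the weight.

No check failed. The x force switched between about -5 and +2 N while I seated and eased the hook. It was back under 1 N before I let go.

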